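# Unlatch the canister from the keeper hook

### The job

The steel instrument canister hangs on the hook stand with its crossbar shut in by a sprung keeper. Take the canister by the tab on top, push it back against the keeper until you feel the keeper stop, lift the crossbar out through the open throat without forcing anything (20 N at most against the hook), and draw the canister forward off the hook. Then stand it upright and wholly on the round pad in the tray, setting it down gently, let go and draw clear, and leave the jars and the slide box beside it where they are.

Things in the scene. Friction and masses are not known exactly. Their poses are not given: they have to be found in the camera images.
- canister: Steel instrument canister, 200 to 330 g, hanging upright in the hook. Origin: centre of its underside, z up, x as the hook's x at the start. A round pot 50 mm across (lid band 52), 60 high; from its lid a flat neck, 7 mm thick (x), 20 wide (y), rises from 60 to 126 mm and carries the crossbar and the tab. Origin 40 mm above the table while it hangs.
- crossbar (a point): Middle of the canister's crossbar: a 10 mm round bar, 60 mm long along y, through the neck 110 mm above the canister's origin. At the start it lies on the prongs, axis 150 mm above the table, at x = -10 to -5 mm in the hook's frame, under the lip, not touching the keeper.
- tab (a point): Middle of the grip tab on top of the neck, 148 mm above the canister's origin: 10 mm thick (x), 22 wide (y), from 124 to 164 mm. Take it from above with the fingers closing along x (on its broad faces), firmly (60 to 100 N), fingertips at least 129 mm above the canister's origin, so that they clear the hook (its top is 124 mm above that origin at the start).
- hook: Steel hook stand, fixed. Origin: on the table under the prongs' middle line; z up; x level, from the nose (robot's side) to the post, the way the keeper is pushed. Base plate 10 mm thick, x -40 to 110 mm, 110 wide; post 18 mm thick at x = 78. Nothing of it is higher than 164 mm. Over 20 N between canister and hook, in pushing or lifting, damages it.
- prongs (a point): Top of the two level prongs (145 mm up, hook x = 0, y = 0). Each is 10 mm wide, at y = -20 and +20 mm, 8 thick, from x = -22 to the post, with an upturned nose at x = -22 to -16. The neck fits in the 30 mm gap; the pot does not and stays below: once out of the throat, with the bar 21 to 34 mm higher than it hung, draw the canister along -x by 110 mm or more, then raise it.
- lip (a point): Nominal edge of the lip, top side: two steel strips over the crossbar, from the nose back to about x = +14 mm in the hook's frame, underside 160, top 164 mm up (so the bar has 5 mm of play upwards under it). Lip and keeper are one unit, clamped up to 11 mm either way along x; this is not measured. At the keeper's stop a crossbar touching the keeper has 2.5 mm free from the lip's edge.
- throat (a point): Nominal middle of the keeper's front face, closed, 150 mm up; really up to 11 mm off along x. The keeper, a block 56 mm wide, shuts the throat behind the lip. It slides along +x only, 14.5 mm to a hard stop; spring 3 N at first, 7 N at the stop. Pushed with the crossbar, force climbs slowly to 7 N, then steeply: that is the stop. Released, it springs back.
- pad: Round flat black rubber pad, 80 mm across, 4 mm thick, fixed on the floor of the tray in one of its halves (which half varies). Origin: centre of its underside; its top is 8 mm above the table.
- tray: Aluminium tray, fixed, 130 mm along its x, 240 along its y, 22 high, walls and floor 4 mm, open at the top. Origin: centre of its underside. Its two places lie at y = +58 and -58 mm, the pad on one, a closed jar on the other. Tray and hook stand to the robot's left and right, either way round.
- pot: closed jar, 56 mm across, 55 high, standing in the other half of the tray; a bystander. Origin: centre of its underside
- jar: closed jar, 48 mm across, 75 high, standing beside the hook stand; a bystander. Origin: centre of its underside
- slidebox: grey plastic slide box 85 x 35 x 30 mm lying beside the hook stand; a bystander. Origin: centre of its underside
There are look-alikes about, which are no part of the job. What is shaped like the canister but blue or brown is not meant. There is more than one size of the pad; the job needs the smaller.

How it is judged:
On the way:
1. the gripper holds the canister clear of the hook (horizontal distance between canister and hook above 0.07 m and height (world z) of canister above 0.045 m and contact force between the fingers and canister above 1 N), for 0.2 s.
At the end, for the whole second after the job is handed in: the canister stands upright (within 0.06 rad) and at rest on the round pad, its centre within 15 mm of the pad's centre (so wholly on it), released by the gripper; the bystanders stand where they were, within 20 mm (horizontal distance between canister and pad below 0.015 m and z of canister in the frame of pad between 0.001 and 0.007 m and angle between canister's own z axis and vertical below 0.06 rad and linear speed of canister below 0.02 m/s and contact force between canister and pad above 0.5 N and contact force between the fingers and canister below 0.1 N); the robot touches nothing.
It fails at once if the canister is forced against the hook (lip, keeper, prongs) with more than 20 N, once pushed back or raised from where it hung (contact force between canister and hook above 20 N and (x of canister in the frame of hook above 0.003 m or z of canister in the frame of hook above 0.0415 m)).
It fails at once if the canister is banged down on the pad or the tray (more than 80 N) (contact force between canister and pad above 80 N or contact force between canister and tray above 80 N).
It fails at once if a bystander is moved more than 20 mm (distance of any of pot, jar, slidebox from where it was at the start of the episode above 0.02 m).
It also fails if it takes over 51 s, if anything falls off the work surface, if the arm or the gripper's body presses on something with over 40 N, if the wrist force passes 120 N, or if a joint passes its speed limit or range.

### The arm

A 6-joint arm with a two-finger parallel gripper is mounted at the origin on the work surface. World frame = base frame: x ahead of the robot, y to its left, z up, the work surface at z = 0. Lengths are in m, angles in rad, forces in N, time in s.
With the tool pointing down it reaches from about 0.375 to 0.9 m from the base axis. Payload 3.1 kg.
Tool frame: the origin (TCP) lies at the very end of the fingers, on their centre line; the grasp point (between the pads) lies 19 mm behind it; z points along the fingers, y is the direction in which the jaws open and shut (so a half turn about z gives the same grasp; the last joint's range is limited). The gripper opens to 85 mm and grips with 20 to 120 N. Pads are 22 mm wide; open, the fingers measure 114 mm over their backs; the gripper's body (76 mm by 85 mm) begins 54 mm behind the grasp point. The pads swing forward as they close: fully open they stand 13 mm farther back than shut.
Start: joints at [-1.504, 0.527, 1.433, -0, 1.181, -0.178], TCP at [0.152, -0.606, 0.231] pointing down, gripper open.
Joint ranges: [-3.08, 3.08], [-0.75, 2.2], [0.22, 2.44], [-1.43, 4.57], [0, 2.65], [-2.85, 2.85]. Speed limits (rad/s): [2.79, 2.79, 3.14, 3.14, 3.14, 3.14].

### API

Orientations are given as a unit quaternion [x, y, z, w].
In Python, from station import * gives the robot as it stands.
- The arm moves only by the tool jog_arm, never from a script. Its argument "motion" is a list of rows, each a list of 5 numbers: the shift along the world's x, y, z in cm, then the turn about the world's z in degrees, then the closure in counts, from 0 (fully open) to 255 (shut). In form: [[tx, ty, tz, yaw, jaw], ...]. A call has 1 to 10 rows; each row shifts and turns the pose as measured when the row begins; what a row does not reach is not made up. A row lasts 1/12 s, in which the tool goes at most 41.7 mm and 7.16 degrees, less where a joint would pass 70% of its speed; a pose out of reach is approached as far as the arm can. A call with a gripper value outside its range is refused whole. The fingers move at their own pace and stop on an object; "squeeze" is the grip in N (left out, the last holds). Time passes only in rows, so rows that do not move let the fingers close. It gives the time, the measured TCP pose, the force and the opening at its end, in the units of the state.
- sense(): the state, without advancing time (a new reading comes with each control period).
- snapshot(name): name is "scene" or "top" or "wrist"; returns a dict with "img" (420x560x3 uint8, red, green, blue), "depth" (420x560 float32, m along the optical axis (not along the pixel's ray), 0 where there is no reading), "intrinsics" (3x3 intrinsics, pixels), "eye" and "attitude" of the camera in the world. Camera axes: x right, y down, z forward; pixel columns grow to the right and rows downward; lengths in m; the calibration is good to about 2 mm. A picture is of the moment at which its call begins.
- sign_off(): hands the job in, once; it reports no verdict.
The state is a dict: "t": time; "q": joint angles; "qd": joint speeds; "tau": joint torques, N m; "tcp_pos": TCP position; "tool_rot": TCP orientation; "force": force on the tool from outside, world axes, zero at the start; "ft_torque": the same for the moment, N m; "finger_gap": opening from 0.0 (shut) to 1.0 (fully open).
Only numpy, scipy, OpenCV 4.12 (cv2) and the standard library are available. Lean on these libraries where they do the work, as an engineer would, in place of code of your own. Each camera call takes 0.05 s, during which the arm holds its last target.

## Working session

There is one attempt and no reset: what is moved stays moved. The work goes in short steps, Python scripts to look and compute and a tool call to move; the robot and the scene stay as the last step left them, time stands still between calls to the robot, and variables do not carry over. Pictures are saved under pics/ and viewed, and the job is handed in when it is done.

Besides the shell and the picture viewer there is one more tool, called after "Emit:" by a JSON object that holds its "method" and its "body", one argument or row to a line. jog_arm: Moves the arm, as the interface text tells. Its arguments: {"type":"object","properties":{"motion":{"type":"array","items":{"type":"array","items":{"type":"number"}}},"squeeze":{"type":"number"}},"required":["motion"]}

```bash
mkdir -p pics
cat > h.py <<'E'
from station import *
import numpy as np, cv2
def snap(n,f):
    s=snapshot(n); np.savez('pics/'+f+'.npz',**{k:np.array(v) for k,v in s.items()}); cv2.imwrite('pics/'+f+'.png',cv2.cvtColor(s['img'],cv2.COLOR_RGB2BGR)); return s
E
python3 - <<'E'
from h import *
for n in ['scene','top','wrist']:
    s=snap(n,n+'0'); print(n,s['intrinsics'],s['eye'],s['attitude'])
print(sense())
a=[cv2.imread(f'pics/{n}0.png') for n in ['scene','top']]
E
```

```text
scene [[531.0909746    0.         283.62388012]
 [  0.         531.0909746  202.77955758]
 [  0.           0.           1.        ]] [1.31977305 0.44300804 1.0554608 ] [ 0.45828129  0.80119094 -0.33289163 -0.19301425]
top [[406.1748875    0.         281.38858651]
 [  0.         406.1748875  208.84234138]
 [  0.           0.           1.        ]] [ 0.43938681 -0.03001378  1.05770617] [-0.70211613  0.71189826 -0.01319624  0.00772494]
wrist [[296.34333547   0.         279.44462413]
 [  0.         296.34333547 208.48630013]
 [  0.           0.           1.        ]] [ 0.22200656 -0.58945957  0.37275105] [ 0.77980461 -0.60912482 -0.08940149  0.11348612]
{'t': 0.15, 'q': array([-1.50447979e+00,  5.28241886e-01,  1.43360877e+00, -2.94600329e-05,
        1.18143917e+00, -1.78501999e-01]), 'qd': array([ 0.00052099, -0.00322563, -0.00518541, -0.00052411, -0.0013343 ,
       -0.00172508]), 'tau': array([ 5.71413166e-04, -4.42743123e+01, -1.78276187e+01, -2.34846548e-04,
        5.60742905e-03, -2.98939668e-06]), 'tcp_pos': array([ 0.15146936, -0.60579063,  0.23056479]), 'tool_rot': array([ 9.92516294e-01,  1.22109318e-01,  3.39732033e-05, -8.48015147e-04]), 'force': array([ 1.11495351,  0.76456012, -0.64172132]), 'ft_torque': array([-0.02054616,  0.01990801,  0.03421315]), 'finger_gap': 0.9984055553535816}
```

View pics/scene0.png

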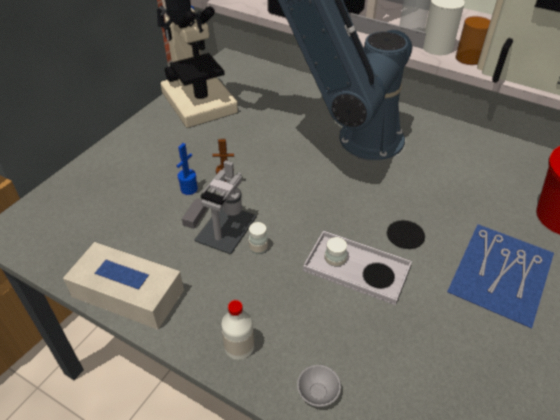

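View pics/top0.png

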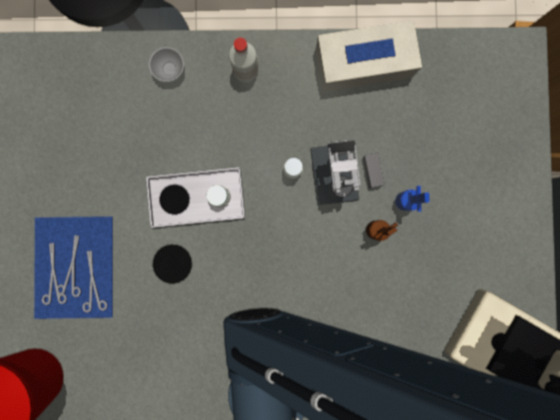

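The scene and top views agree. The steel canister is on the hook stand at top (340,178) and scene (228,190). The blue one is at top (412,199) and the brown one at top (380,230); neither is the target. The pad in the tray is at top (174,199), and the larger pad at (172,264) lies outside the tray. The bystanders are the pot at (217,196), the jar at (293,167) and the slide box at (375,170). Next I'll take a close crop.

Run:
```python
import cv2,numpy as np
a=cv2.imread('pics/top0.png')[125:235,270:440]; b=cv2.imread('pics/scene0.png')[130:260,150:290]
a=cv2.resize(a,None,fx=4.6,fy=4.6,interpolation=cv2.INTER_CUBIC)
b=cv2.resize(b,None,fx=4.5,fy=4.5,interpolation=cv2.INTER_CUBIC)
cv2.imwrite('pics/ca.png',a);cv2.imwrite('pics/cb.png',b)
```

```text
(no output)
```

View pics/ca.png

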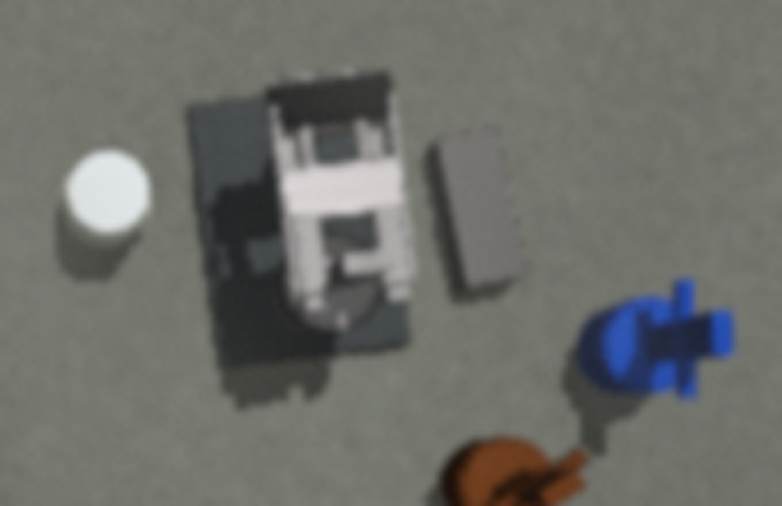

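View pics/cb.png

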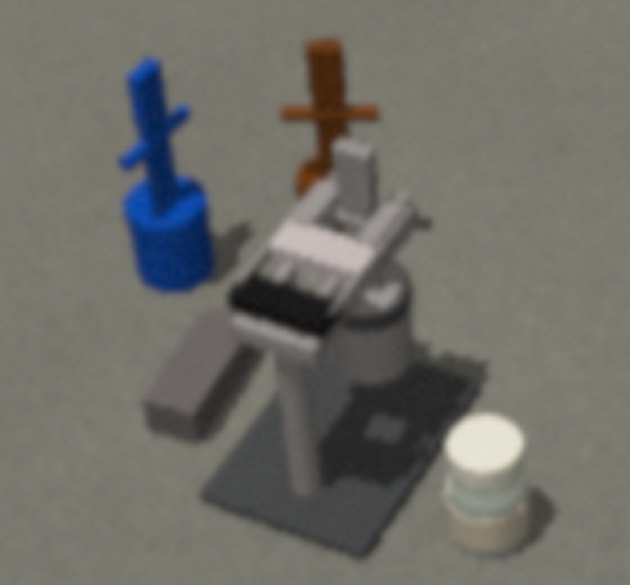

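View pics/wrist0.png

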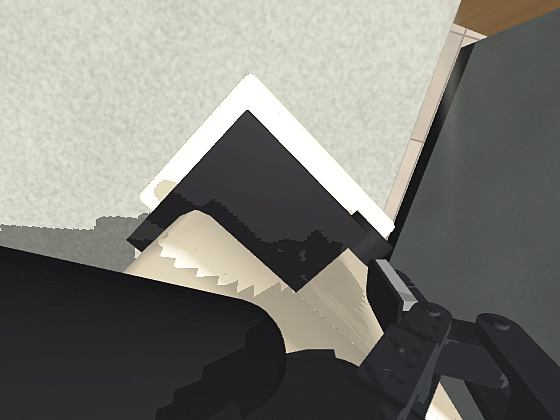

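```bash
cat >> h.py <<'E'
from scipy.spatial.transform import Rotation as R
def load(f): return dict(np.load('pics/'+f+'.npz'))
def pts(s):
    K=s['intrinsics'];h,w=s['depth'].shape;u,v=np.meshgrid(np.arange(w),np.arange(h));d=s['depth']
    c=np.stack([(u-K[0,2])/K[0,0]*d,(v-K[1,2])/K[1,1]*d,d],-1)
    P=c@R.from_quat(s['attitude']).as_matrix().T+s['eye']; P[d<=0]=np.nan; return P
def ray(s,u,v,z):
    K=s['intrinsics'];r=R.from_quat(s['attitude']).as_matrix()@np.array([(u-K[0,2])/K[0,0],(v-K[1,2])/K[1,1],1]);e=s['eye'];return e+r*(z-e[2])/r[2]
E
python3 - <<'E'
from h import *
s=load('top0');P=pts(s);img=s['img'].astype(int)
def rp(n,m):
    print(n,np.nanmedian(P[m],0).round(4),np.nanmin(P[m],0).round(3),np.nanmax(P[m],0).round(3),m.sum())
print('table',P[260,300])
u,v=np.meshgrid(np.arange(560),np.arange(420))
# pads
dark=(img.max(-1)<45)
for n,c in [('pad',(174,199)),('big',(172,264))]:
    m=(dark&(np.hypot(u-c[0],v-c[1])<25)).astype(np.uint8)
    M=cv2.moments(m,True);cx,cy=M['m10']/M['m00'],M['m01']/M['m00']
    a=ray(s,cx,cy,.008 if n=='pad' else .004); print(n,cx,cy,m.sum(),a,'diam',2*np.sqrt(m.sum()/np.pi)/406*(1.05)); rp(n,m>0)
for n,c,r in [('pot',(217,196),7),('jar',(293,167),6),('box',(375,168),5)]: rp(n,np.hypot(u-c[0],v-c[1])<r)
# hook stand height classes
reg=(u>300)&(u<365)&(v>130)&(v<215)
for lo,hi in [(.005,.02),(.12,.15),(.15,.17),(.17,.22)]:
    rp((lo,hi),reg&(P[...,2]>lo)&(P[...,2]<hi))
base=reg&(P[...,2]>.005)&(P[...,2]<.02)
# hook edges: top strips
m=reg&(P[...,2]>.152)&(P[...,2]<.175)
r=cv2.minAreaRect(P[m][:,:2].astype(np.float32)); print(r)
r=cv2.minAreaRect(P[base][:,:2].astype(np.float32)); print(r)
s2=load('scene0');Q=pts(s2)
m=(Q[...,2]>.175)&(Q[...,0]>.4)&(Q[...,0]<.7)&(Q[...,1]>-.35)&(Q[...,1]<0)
print('scene tab',m.sum(),np.nanmedian(Q[m],0),Q[m].min(0) if m.any() else 0,Q[m].max(0) if m.any() else 0)
w=load('wrist0');W=pts(w); print('wrist max z by',np.nanmax(W[:200,:,2]), W[180,250])
print(P[350,520],P[340,535])
E
```

```text
table [ 0.33735408 -0.08474639  0.00266793]
pad 173.98058252427185 199.13106796116506 618 [0.49929052 0.23863413 0.008     ] diam 0.07254584812465546
pad [0.4996 0.2386 0.0081] [0.463 0.202 0.002] [0.534 0.275 0.014] 618
big 171.82658450704224 263.5026408450704 1136 [0.3333298  0.24622201 0.004     ] diam 0.09835750202978051
big [0.3332 0.2458 0.0055] [ 0.286  0.198 -0.   ] [0.381 0.294 0.011] 1136
pot [0.5027 0.1201 0.0589] [0.488 0.105 0.055] [0.518 0.135 0.063] 145
jar [ 0.5696 -0.0674  0.0748] [ 0.557 -0.08   0.072] [ 0.582 -0.055  0.079] 109
box [ 0.5704 -0.2781  0.0298] [ 0.56  -0.289  0.025] [ 0.581 -0.267  0.036] 69
(0.005, 0.02) [ 0.5564 -0.1505  0.0097] [ 0.478 -0.255  0.005] [ 0.662 -0.092  0.016] 1233
(0.12, 0.15) [ 0.5839 -0.1765  0.1451] [ 0.503 -0.208  0.121] [ 0.622 -0.147  0.15 ] 138
(0.15, 0.17) [ 0.5638 -0.1739  0.1622] [ 0.502 -0.212  0.151] [ 0.617 -0.143  0.169] 958
(0.17, 0.22) [ 0.5194 -0.1791  0.203 ] [ 0.515 -0.191  0.171] [ 0.526 -0.17   0.207] 71
((0.5600818991661072, -0.17743736505508423), (0.11085368692874908, 0.06055775657296181), 5.646423816680908)
((0.5698673725128174, -0.17304523289203644), (0.16387976706027985, 0.18291348218917847), 89.40685272216797)
scene tab 101 [ 0.52490908 -0.17751782  0.19180077] [ 0.51423773 -0.19102725  0.17519032] [ 0.5294735  -0.16642548  0.20556044]
wrist max z by 0.1559757657502854 [ 0.17492435 -0.57823091  0.15422611]
[ 0.14638497 -0.56078401  0.15408869] [ 0.16768427 -0.59500921  0.15381891]
```

Run:
```python
from h import *
Q=pts(load('scene0'));
for p in [(190,15),(205,15),(170,20),(200,55),(180,45),(210,90)]: print(p,Q[p[1],p[0]].round(3))
```

```text
(190, 15) [ 0.213 -0.508  0.377]
(205, 15) [ 0.158 -0.498  0.357]
(170, 20) [ 0.173 -0.623  0.317]
(200, 55) [ 0.062 -0.616  0.149]
(180, 45) [ 0.109 -0.656  0.196]
(210, 90) [ 0.092 -0.565  0.045]
```

Emit:
{"method": "jog_arm", "body": {
  "motion": [
    [0,0,3,0,0],
    [1,0,4,0,0],
    [1,1,4,3,0]
  ],
  "squeeze": 80
}}

```text
t: 0.4
tcp_pos: [0.169, -0.5896, 0.3306]
tool_rot: [0.989, 0.147, -0.0, -0.015]
force: [0.7, -0.4, 0.1]
finger_gap: 1.0
```

Emit:
{"method": "jog_arm", "body": {
  "motion": [
    [2.8,2.8,0,6.5,0],
    [2.8,2.8,0,6.5,0],
    [2.8,2.8,0,6.5,0],
    [2.8,2.8,0,6.5,0],
    [2.8,2.8,0,6.5,0],
    [2.8,2.8,0,6.5,0],
    [2.8,2.8,0,6.5,0],
    [2.8,2.8,0,6.5,0],
    [2.8,2.8,0,6.5,0],
    [2.8,2.8,0,6.5,0]
  ]
}}

```text
t: 1.23
tcp_pos: [0.454, -0.3057, 0.3403]
tool_rot: [0.741, 0.671, -0.004, -0.001]
force: [-0.5, -0.6, -0.4]
finger_gap: 0.999
```

Emit:
{"method": "jog_arm", "body": {
  "motion": [
    [2.6,2.6,0,6,0],
    [2,2,0,5,0],
    [2,2,0,1,0],
    [0,0,0,0,0],
    [0,0,0,0,0]
  ]
}}

```text
t: 1.65
tcp_pos: [0.5269, -0.2273, 0.3388]
tool_rot: [0.657, 0.754, -0.002, -0.002]
force: [0.8, -0.3, 0.7]
finger_gap: 1.002
```

Run:
```python
from h import *
s=snap('wrist','w1'); print(sense()['tcp_pos'],sense()['tool_rot'],s['eye'],R.from_quat(s['attitude']).as_matrix().round(3))
```

```text
[ 0.52675867 -0.22728745  0.33880454] [ 0.6575851   0.75337413 -0.00171636 -0.00251123] [ 0.51765789 -0.15614886  0.48117205] [[ 0.991  0.132  0.033]
 [ 0.136 -0.949 -0.285]
 [-0.006  0.287 -0.958]]
```

View pics/w1.png

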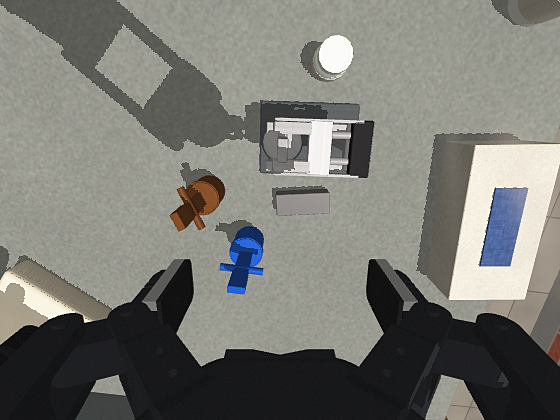

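The wrist view shows the steel canister's tab at about (285,143) on the hook, with the stand at (262-372, 102-178). Blue is at (245,250), brown at (197,200) and the slide box at (302,201).

Run:
```python
from h import *
s=load('w1');P=pts(s)
im=cv2.cvtColor(s['img'][85:195,245:385],cv2.COLOR_RGB2BGR);cv2.imwrite('pics/w1c.png',cv2.resize(im,None,fx=5,fy=5,interpolation=cv2.INTER_CUBIC))
u,v=np.meshgrid(np.arange(560),np.arange(420))
reg=(u>240)&(u<390)&(v>90)&(v<190)
tab=reg&(P[...,2]>.19); 
print('tab',tab.sum(),P[tab].min(0),P[tab].max(0),np.median(P[tab],0)); ys,xs=np.where(tab);print(xs.min(),xs.max(),ys.min(),ys.max())
t2=tab&(P[...,2]>.2);print('tabtop',P[t2].min(0),P[t2].max(0),P[t2].mean(0),cv2.minAreaRect(P[t2][:,:2].astype(np.float32)))
hi=reg&(P[...,2]>.135)&(P[...,2]<.17)
print('hook top',cv2.minAreaRect(P[hi][:,:2].astype(np.float32)))
a=np.deg2rad(np.array([4,5,6,7,8,9]))
Z=P[reg&(P[...,2]>.158)&(P[...,2]<.17)]
for yaw in a:
    c,sn=np.cos(yaw),np.sin(yaw); yy=-sn*Z[:,0]+c*Z[:,1]; xx=c*Z[:,0]+sn*Z[:,1]; print(np.rad2deg(yaw),np.ptp(yy),np.ptp(xx))
rr=cv2.minAreaRect(P[reg&(P[...,2]>.158)&(P[...,2]<.17)][:,:2].astype(np.float32));print(rr)
base=reg&(abs(P[...,2]-.01)<.004)
# base outline
g=s['img'].astype(int).max(-1)
bm=base&(g<90); rr=cv2.minAreaRect(P[bm][:,:2].astype(np.float32));print('base',rr)
```

```text
tab 262 [ 0.51640465 -0.19336009  0.19455206] [ 0.52783107 -0.17152559  0.20584783] [ 0.52200135 -0.18232083  0.20352772]
277 287 138 162
tabtop [ 0.51640465 -0.19336009  0.20118273] [ 0.52783107 -0.17154176  0.20584783] [ 0.52196792 -0.18243074  0.20348964] ((0.5220165252685547, -0.18268299102783203), (0.0093643544241786, 0.021992407739162445), 7.75585412979126)
hook top ((0.5633276700973511, -0.17887765169143677), (0.11575104296207428, 0.06035374477505684), 5.638576030731201)
4.0 0.06239333949435927 0.11201636951520172
5.0 0.06110785924047077 0.11149358256048819
6.000000000000001 0.060003832241719124 0.11121330560744419
7.0 0.060905846785048845 0.11154640381760256
8.0 0.06211932736334627 0.11214800199585584
9.0 0.06368621008572284 0.11286881174529279
((0.5610060691833496, -0.1792801022529602), (0.11121475696563721, 0.05999878793954849), 6.006639003753662)
base ((0.5635657906532288, -0.1911270171403885), (0.14956602454185486, 0.13407446444034576), 5.910505771636963)
```

View pics/w1c.png

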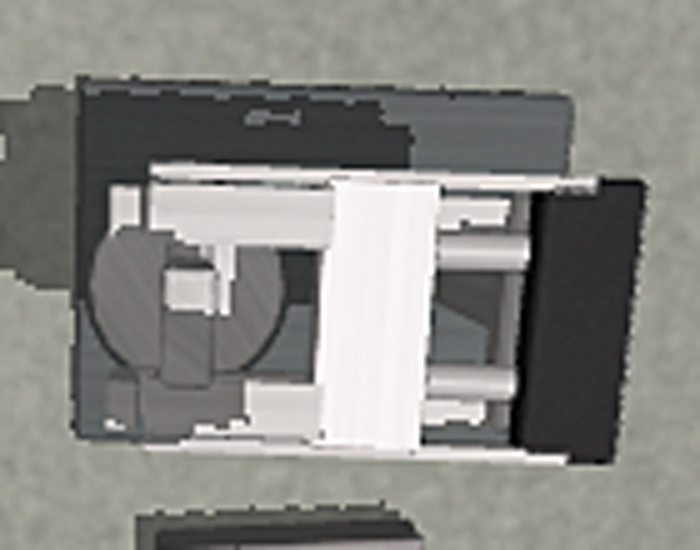

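Run:
```python
from h import *
s=load('w1');P=pts(s);y=np.deg2rad(6.0);ex=np.array([np.cos(y),np.sin(y)]);ey=np.array([-ex[1],ex[0]])
o=np.array([.5218,-.1825])
for rv in (130,143,150,158,165):
    row=P[rv,262:375]; print(rv,[( (262+i),int(1000*((p[:2]-o)@ex)),int(1000*((p[:2]-o)@ey)),int(1000*p[2])) for i,p in enumerate(row)][::3])
```

```text
Traceback (most recent call last):
ValueError: cannot convert float NaN to integer
```

Run:
```python
from h import *
s=load('w1');P=np.nan_to_num(pts(s));y=np.deg2rad(6.0);ex=np.array([np.cos(y),np.sin(y)]);ey=np.array([-ex[1],ex[0]])
o=np.array([.5218,-.1825])
for rv in (126,143,165):
    row=P[rv,262:375]; print(rv,*[( (262+i),int(1000*((p[:2]-o)@ex)),int(1000*p[2])) for i,p in enumerate(row)][::2])
```

```text
126 (262, -30, 11) (264, -27, 11) (266, -24, 10) (268, -14, 165) (270, -12, 163) (272, -10, 163) (274, -9, 145) (276, -6, 163) (278, -4, 164) (280, -2, 163) (282, 0, 163) (284, 1, 163) (286, 3, 164) (288, 5, 163) (290, 7, 164) (292, 9, 163) (294, 11, 163) (296, 13, 164) (298, 16, 163) (300, 18, 163) (302, 20, 163) (304, 22, 163) (306, 24, 164) (308, 26, 163) (310, 28, 161) (312, 30, 162) (314, 32, 162) (316, 34, 163) (318, 36, 163) (320, 38, 161) (322, 41, 161) (324, 42, 164) (326, 45, 161) (328, 47, 162) (330, 49, 163) (332, 51, 162) (334, 56, 145) (336, 58, 144) (338, 60, 144) (340, 62, 145) (342, 65, 144) (344, 67, 144) (346, 69, 144) (348, 71, 147) (350, 73, 146) (352, 72, 157) (354, 74, 162) (356, 76, 161) (358, 78, 161) (360, 80, 161) (362, 82, 160) (364, 84, 161) (366, 86, 162) (368, 88, 161) (370, 90, 162) (372, 93, 160) (374, 144, -1)
143 (262, -24, 97) (264, -22, 100) (266, -19, 101) (268, -17, 100) (270, -14, 99) (272, -12, 99) (274, -9, 99) (276, -7, 98) (278, -3, 203) (280, -1, 203) (282, 0, 204) (284, 1, 202) (286, 3, 202) (288, 7, 99) (290, 10, 98) (292, 12, 100) (294,
[... 750 characters left out ...]
4) (282, 0, 163) (284, 3, 163) (286, 5, 165) (288, 7, 162) (290, 9, 165) (292, 11, 164) (294, 13, 164) (296, 15, 163) (298, 17, 164) (300, 20, 163) (302, 22, 164) (304, 24, 164) (306, 26, 164) (308, 28, 162) (310, 31, 161) (312, 33, 161) (314, 35, 162) (316, 37, 163) (318, 39, 162) (320, 41, 163) (322, 43, 161) (324, 45, 162) (326, 48, 162) (328, 50, 162) (330, 55, 144) (332, 57, 145) (334, 60, 143) (336, 62, 144) (338, 64, 144) (340, 66, 145) (342, 69, 144) (344, 70, 147) (346, 73, 146) (348, 72, 158) (350, 74, 161) (352, 76, 162) (354, 78, 161) (356, 80, 161) (358, 82, 161) (360, 84, 161) (362, 86, 162) (364, 88, 162) (366, 90, 162) (368, 93, 162) (370, 144, -1) (372, 147, 0) (374, 151, 0)
```

Emit:
{"method": "jog_arm", "body": {
  "motion": [
    [-0.2,2.2,-2,-1,0],
    [-0.2,1.8,-3,-0.5,0],
    [0,0.5,-3.5,0,0],
    [0,0,-3,0,0],
    [0,0,-1.5,0,0],
    [0,0,0,0,0]
  ]
}}

```text
t: 2.2
tcp_pos: [0.5193, -0.1872, 0.2071]
tool_rot: [0.672, 0.741, -0.002, 0.002]
force: [-0.4, 1.4, 0.4]
finger_gap: 1.001
```

Emit:
{"method": "jog_arm", "body": {
  "motion": [
    [0.25,0.47,-0.5,0.7,0],
    [0,0,0,0,0],
    [0,0,-1.5,0,0],
    [0,0,-0.6,0,0],
    [0,0,0,0,0]
  ]
}}

```text
t: 2.62
tcp_pos: [0.5232, -0.1872, 0.1841]
tool_rot: [0.669, 0.743, -0.002, 0.005]
force: [0.2, -0.3, 0.5]
finger_gap: 1.002
```

Run:
```python
from h import *
s=snap('wrist','w2'); t=sense();print(t['tcp_pos'],t['tool_rot'],np.rad2deg(R.from_quat(t['tool_rot']).as_matrix()[:2,1]@[0,1]),R.from_quat(t['tool_rot']).as_matrix()[:,2],t['force'])
```

```text
[ 0.52330931 -0.187231    0.18454263] [ 0.66915391  0.74310024 -0.00198259  0.00558152] 5.985016342303008 [ 0.00564194 -0.01041631 -0.99992983] [-0.10983166  0.26843744  0.29758695]
```

View pics/w2.png

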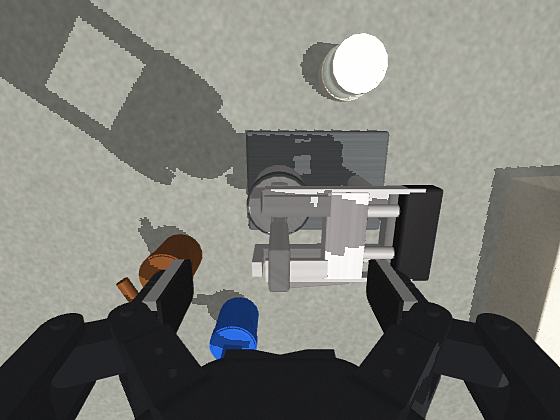

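The tab is at about (279,255), between the open pads. I'll re-measure it from this second place and compare with the TCP.

Run:
```python
from h import *
s=load('w2');P=pts(s);u,v=np.meshgrid(np.arange(560),np.arange(420))
m=(u>255)&(u<310)&(v>200)&(v<300)&(P[...,2]>.19)
ys,xs=np.where(m);print(xs.min(),xs.max(),ys.min(),ys.max())
t=m&(P[...,2]>.2)
print(P[t].min(0),P[t].max(0),P[m][:,2].max(),cv2.minAreaRect(P[t][:,:2].astype(np.float32)))
a=(u>140)&(u<195)&(v>265)&(v<330);b=(u>365)&(u<425)&(v>260)&(v<330)
for q in(a,b):
  q=q&(P[...,2]<.26)&(P[...,2]>.17); print(P[q].min(0),P[q].max(0))
```

```text
268 289 238 291
[ 0.51604097 -0.1934365   0.20013811] [ 0.52777225 -0.17082258  0.20568016] 0.2056801609727051 ((0.5218132734298706, -0.18220695853233337), (0.009789135307073593, 0.022551022469997406), 6.377117156982422)
[ 0.46587089 -0.20394922  0.19625871] [ 0.49119488 -0.17318363  0.25754451]
[ 0.55047596 -0.19550992  0.19664636] [ 0.57826888 -0.16644679  0.2579466 ]
```

Emit:
{"method": "jog_arm", "body": {
  "motion": [
    [-0.12,0.6,-0.3,0,0],
    [0,0,-0.3,0,0],
    [0,0,0,0,0]
  ]
}}

```text
t: 2.92
tcp_pos: [0.5235, -0.1819, 0.1809]
tool_rot: [0.669, 0.743, -0.001, 0.008]
force: [-0.3, 0.8, -0.7]
finger_gap: 1.001
```

Emit:
{"method": "jog_arm", "body": {
  "motion": [
    [-0.25,0,-0.7,0,0],
    [0,0,0,0,0]
  ]
}}

```text
t: 3.08
tcp_pos: [0.5213, -0.1817, 0.1743]
tool_rot: [0.669, 0.743, -0.001, 0.009]
force: [-0.2, 0.7, -0.4]
finger_gap: 0.999
```

Emit:
{"method": "jog_arm", "body": {
  "motion": [
    [0,0,0,0,255],
    [0,0,0,0,255],
    [0,0,0,0,255],
    [0,0,0,0,255],
    [0,0,0,0,255],
    [0,0,0,0,255]
  ],
  "squeeze": 80
}}

```text
t: 3.58
tcp_pos: [0.5214, -0.1818, 0.1742]
tool_rot: [0.669, 0.743, -0.001, 0.009]
force: [-0.2, 0.0, -0.6]
finger_gap: 0.144
```

Emit:
{"method": "jog_arm", "body": {
  "motion": [
    [0,0,0,0,255],
    [0,0,0,0,255],
    [0,0,0,0,255],
    [0,0,0,0,255]
  ]
}}

```text
t: 3.92
tcp_pos: [0.5215, -0.1818, 0.1744]
tool_rot: [0.669, 0.743, -0.001, 0.009]
force: [-0.0, -0.7, 0.2]
finger_gap: 0.103
```

Run:
```python
from h import *
t=sense();print(t)
```

```text
{'t': 3.9167, 'q': array([-0.53450797,  0.50011446,  1.68553507, -0.00749208,  0.93807204,
       -0.634963  ]), 'qd': array([ 8.48506461e-04, -2.68445014e-04,  2.30280738e-04, -6.70215013e-04,
        2.32107441e-06, -6.49212424e-06]), 'tau': array([-7.32097146e-02, -3.92732620e+01, -1.42399389e+01, -3.52063961e-02,
       -7.90794077e-02,  9.43584542e-03]), 'tcp_pos': array([ 0.52152881, -0.1818304 ,  0.17438794]), 'tool_rot': array([ 0.6690593 ,  0.74314909, -0.00119855,  0.00936211]), 'force': array([-0.01954818, -0.74265252,  0.22031443]), 'ft_torque': array([0.06420592, 0.00907313, 0.04265707]), 'finger_gap': 0.10254266879932689}
```

Emit:
{"method": "jog_arm", "body": {
  "motion": [
    [0,0,0.3,0,255],
    [0,0,0,0,255]
  ]
}}

```text
t: 4.08
tcp_pos: [0.5209, -0.1815, 0.1769]
tool_rot: [0.669, 0.743, -0.001, 0.008]
force: [-0.1, -0.4, -2.7]
finger_gap: 0.103
```

Emit:
{"method": "jog_arm", "body": {
  "motion": [
    [0.5,0.05,0,0,255],
    [0.5,0.05,0,0,255],
    [0.5,0.05,0,0,255],
    [0,0,0,0,255]
  ]
}}

```text
t: 4.42
tcp_pos: [0.5367, -0.1796, 0.176]
tool_rot: [0.669, 0.743, -0.002, 0.007]
force: [1.1, -0.5, -2.9]
finger_gap: 0.101
```

Emit:
{"method": "jog_arm", "body": {
  "motion": [
    [0.5,0.05,0.05,0,255],
    [0.4,0.04,0.05,0,255],
    [0,0,0,0,255]
  ]
}}

```text
t: 4.67
tcp_pos: [0.5452, -0.1783, 0.1763]
tool_rot: [0.669, 0.743, -0.003, 0.005]
force: [-3.4, -0.6, -0.7]
finger_gap: 0.102
```

Emit:
{"method": "jog_arm", "body": {
  "motion": [
    [0.5,0.05,0.03,0,255],
    [0.3,0.03,0.03,0,255],
    [0,0,0,0,255]
  ]
}}

```text
t: 4.92
tcp_pos: [0.5502, -0.1776, 0.1761]
tool_rot: [0.668, 0.744, -0.006, 0.002]
force: [-3.9, -1.6, -0.1]
finger_gap: 0.102
```

Emit:
{"method": "jog_arm", "body": {
  "motion": [
    [0.3,0.03,0.1,0,255],
    [0.3,0.03,0.05,0,255],
    [0,0,0,0,255]
  ]
}}

```text
t: 5.17
tcp_pos: [0.5528, -0.1771, 0.1765]
tool_rot: [0.668, 0.744, -0.009, -0.002]
force: [-4.9, -2.0, 0.1]
finger_gap: 0.102
```

Run:
```python
from h import *
s=snap('wrist','w3'); t=sense();print(t['force'],t['ft_torque'],R.from_quat(t['tool_rot']).as_matrix()[:,2])
im=cv2.cvtColor(s['img'][120:340,200:460],cv2.COLOR_RGB2BGR);cv2.imwrite('pics/w3c.png',cv2.resize(im,None,fx=3,fy=2.7))
```

```text
[-4.62530058 -2.79451181 -1.48889867] [-0.412161    0.8872883  -0.08493458] [-0.01444918 -0.01094148 -0.99983574]
```

View pics/w3c.png

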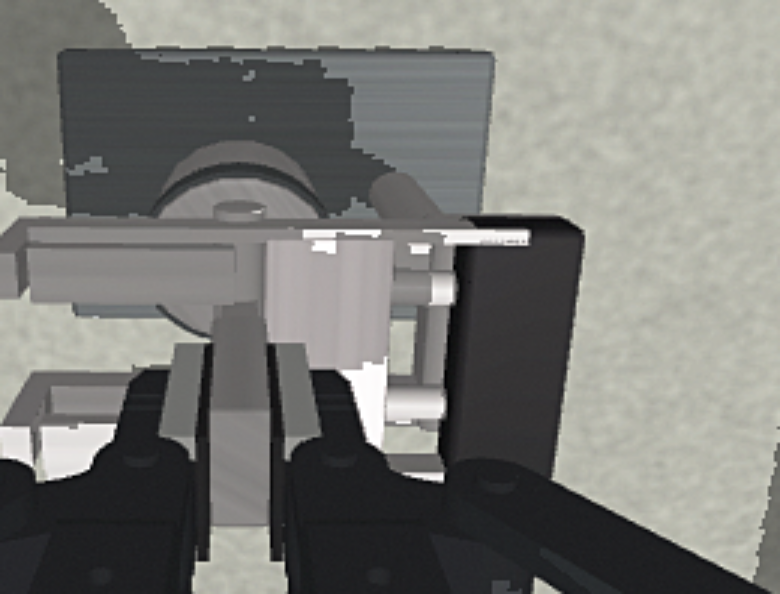

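Emit:
{"method": "jog_arm", "body": {
  "motion": [
    [0.5,0.06,0.05,0,255],
    [0.5,0.06,0.05,0,255]
  ]
}}

```text
t: 5.38
tcp_pos: [0.5589, -0.1764, 0.1765]
tool_rot: [0.668, 0.744, -0.012, -0.005]
force: [-6.5, -2.8, -2.6]
finger_gap: 0.103
```

Emit:
{"method": "jog_arm", "body": {
  "motion": [
    [0.35,0.04,0.03,0,255]
  ]
}}

```text
t: 5.47
tcp_pos: [0.5602, -0.1762, 0.1765]
tool_rot: [0.668, 0.744, -0.014, -0.007]
force: [-9.1, -3.6, 2.2]
finger_gap: 0.102
```

Emit:
{"method": "jog_arm", "body": {
  "motion": [
    [0.35,0.04,0.03,0,255]
  ]
}}

```text
t: 5.55
tcp_pos: [0.5605, -0.1762, 0.1765]
tool_rot: [0.667, 0.744, -0.016, -0.01]
force: [-11.9, -3.9, 2.6]
finger_gap: 0.1
```

Emit:
{"method": "jog_arm", "body": {
  "motion": [
    [0.2,0.02,0.3,0,255]
  ]
}}

```text
t: 5.63
tcp_pos: [0.5595, -0.1758, 0.1783]
tool_rot: [0.667, 0.744, -0.019, -0.013]
force: [-6.6, -1.5, -5.8]
finger_gap: 0.102
```

Emit:
{"method": "jog_arm", "body": {
  "motion": [
    [0.2,0.02,0.3,0,255]
  ]
}}

```text
t: 5.72
tcp_pos: [0.5588, -0.1752, 0.1801]
tool_rot: [0.667, 0.744, -0.02, -0.016]
force: [-6.5, -2.4, -6.6]
finger_gap: 0.104
```

Emit:
{"method": "jog_arm", "body": {
  "motion": [
    [0.3,-0.05,0.3,0,255]
  ]
}}

```text
t: 5.8
tcp_pos: [0.5587, -0.1749, 0.1817]
tool_rot: [0.667, 0.744, -0.022, -0.019]
force: [-5.4, -0.1, -6.0]
finger_gap: 0.103
```

Emit:
{"method": "jog_arm", "body": {
  "motion": [
    [0.5,-0.1,0.3,0,255]
  ]
}}

```text
t: 5.88
tcp_pos: [0.5603, -0.1747, 0.1831]
tool_rot: [0.667, 0.744, -0.023, -0.024]
force: [-6.3, -0.4, -6.0]
finger_gap: 0.102
```

Emit:
{"method": "jog_arm", "body": {
  "motion": [
    [0.4,-0.15,0.5,0,255]
  ]
}}

```text
t: 5.97
tcp_pos: [0.5609, -0.1748, 0.1861]
tool_rot: [0.667, 0.744, -0.025, -0.028]
force: [-6.5, -0.4, -6.9]
finger_gap: 0.106
```

Emit:
{"method": "jog_arm", "body": {
  "motion": [
    [0.4,-0.15,0.6,0,255]
  ]
}}

```text
t: 6.05
tcp_pos: [0.5615, -0.1747, 0.1903]
tool_rot: [0.667, 0.744, -0.026, -0.033]
force: [-6.0, -0.5, -2.0]
finger_gap: 0.099
```

Emit:
{"method": "jog_arm", "body": {
  "motion": [
    [0.25,-0.15,0.7,0,255]
  ]
}}

```text
t: 6.13
tcp_pos: [0.5612, -0.175, 0.1956]
tool_rot: [0.667, 0.744, -0.027, -0.037]
force: [-6.5, -1.4, -6.5]
finger_gap: 0.1
```

Emit:
{"method": "jog_arm", "body": {
  "motion": [
    [0.0,-0.15,0.6,0,255]
  ]
}}

```text
t: 6.22
tcp_pos: [0.5591, -0.1755, 0.2004]
tool_rot: [0.667, 0.744, -0.028, -0.04]
force: [-5.5, -0.8, -5.7]
finger_gap: 0.099
```

Emit:
{"method": "jog_arm", "body": {
  "motion": [
    [-0.8,-0.2,0,0,255],
    [-1,-0.15,0,0,255]
  ]
}}

```text
t: 6.38
tcp_pos: [0.5421, -0.1783, 0.2003]
tool_rot: [0.667, 0.744, -0.027, -0.039]
force: [-0.1, 0.4, -1.8]
finger_gap: 0.104
```

Emit:
{"method": "jog_arm", "body": {
  "motion": [
    [-1.5,-0.25,0,0,255],
    [-2,-0.25,0,0,255],
    [-2,-0.2,0,0,255],
    [-1,-0.1,0,0,255]
  ]
}}

```text
t: 6.72
tcp_pos: [0.4797, -0.1873, 0.2011]
tool_rot: [0.667, 0.744, -0.022, -0.031]
force: [-0.4, 0.1, -2.3]
finger_gap: 0.1
```

Emit:
{"method": "jog_arm", "body": {
  "motion": [
    [-2,-0.2,0,0,255],
    [-2,-0.2,0,0,255],
    [-2,-0.2,0,0,255],
    [-1.5,-0.1,0,0,255],
    [0,0,0,0,255]
  ]
}}

```text
t: 7.13
tcp_pos: [0.4049, -0.1959, 0.2033]
tool_rot: [0.669, 0.743, -0.018, -0.021]
force: [-0.2, 1.0, -2.7]
finger_gap: 0.104
```

Run:
```python
from h import *
s=snap('wrist','w4');snap('scene','s4'); t=sense();print(t['tcp_pos'],t['force'],R.from_quat(t['tool_rot']).as_matrix()[:,2])
```

```text
[ 0.40782294 -0.19698113  0.20362037] [-0.20821436 -1.01165697 -2.30609353] [-5.18757240e-02  5.05029709e-04 -9.98653420e-01]
```

View pics/s4.png

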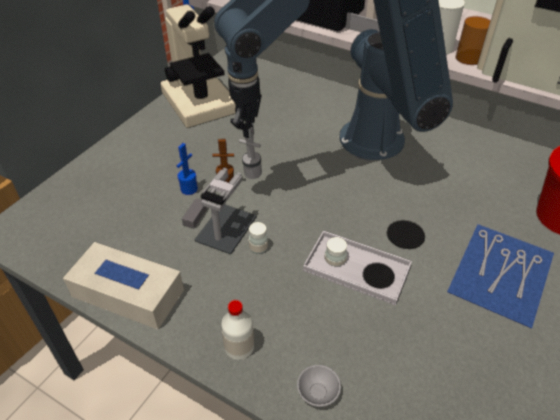

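Emit:
{"method": "jog_arm", "body": {
  "motion": [
    [0,0,1.5,0,255],
    [0,1,2,0,255],
    [0,2,2,0,255],
    [0.5,2.5,0.5,0,255],
    [0.5,2.5,0,0,255],
    [0.5,2.5,0,0,255],
    [0.5,2.5,0,0,255],
    [0.5,2.5,0,0,255],
    [0.5,2.5,0,0,255],
    [0.5,2.5,0,0,255]
  ]
}}

```text
t: 8.07
tcp_pos: [0.4641, 0.0094, 0.2718]
tool_rot: [0.672, 0.741, -0.008, -0.001]
force: [0.3, 0.7, -2.3]
finger_gap: 0.1
```

Emit:
{"method": "jog_arm", "body": {
  "motion": [
    [0.4,2.7,0,0,255],
    [0.4,2.7,0,0,255],
    [0.4,2.7,0,0,255],
    [0.4,2.7,0,0,255],
    [0.4,2.7,0,0,255],
    [0.4,2.7,0,0,255],
    [0.3,2.5,0,0,255],
    [0.2,1.5,0,0,255],
    [0,0,0,0,255],
    [0,0,0,0,255]
  ]
}}

```text
t: 8.9
tcp_pos: [0.5093, 0.2386, 0.2749]
tool_rot: [0.667, 0.745, 0.008, 0.006]
force: [-0.9, 0.4, -3.2]
finger_gap: 0.104
```

Run:
```python
from h import *
s=snap('wrist','w5'); snap('scene','s5');snap('top','t5');t=sense();print(t['tcp_pos'],t['force'],R.from_quat(t['tool_rot']).as_matrix())
```

```text
[0.5088345  0.23655179 0.27487318] [ 0.07845344  0.85601893 -2.04501622] [[-0.10814035  0.99397157  0.01806066]
 [ 0.99413484  0.10809948  0.00322729]
 [ 0.00125549  0.01830374 -0.99983168]]
```

View pics/w5.png

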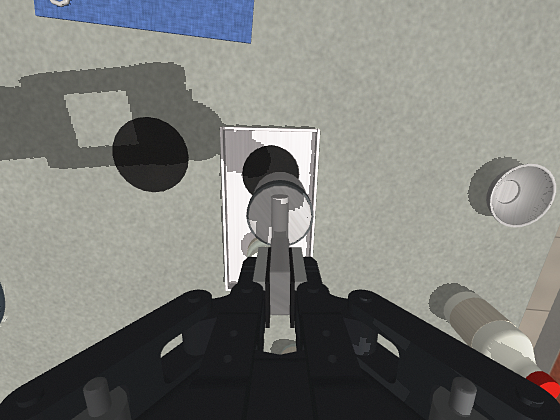

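View pics/s5.png

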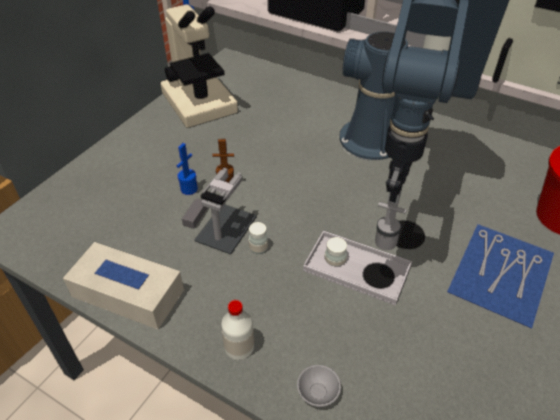

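The wrist view shows the held canister's pot at (278,210) and the tab running up to the fingers. The smaller pad is inside the tray at (271,172), and the larger pad lies outside it at (150,154). Next I'll measure where the canister sits relative to the TCP.

Run:
```python
from h import *
s=load('w5');P=pts(s);u,v=np.meshgrid(np.arange(560),np.arange(420));g=s['img'].max(-1)
# pad ellipse in tray: fit from dark mask edges
pm=((g<45)&(u>238)&(u<302)&(v>140)&(v<190)&(P[...,2]<.03))
c,_=cv2.findContours(pm.astype(np.uint8),cv2.RETR_EXTERNAL,cv2.CHAIN_APPROX_NONE);c=max(c,key=cv2.contourArea)[:,0]
W=np.array([ray(s,a,b,.008) for a,b in c]);
keep=c[:,1]<175
A=np.c_[2*W[keep][:,:2],np.ones(keep.sum())];sol=np.linalg.lstsq(A,(W[keep][:,:2]**2).sum(1),rcond=None)[0];print('pad fit',sol[:2],'r',np.sqrt(sol[2]+sol[0]**2+sol[1]**2))
lid=(u>243)&(u<318)&(v>170)&(v<250)&(P[...,2]>.13)&(P[...,2]<.18)
print('lid',lid.sum(),P[lid].min(0),P[lid].max(0))
# plane fit
L=P[lid];z0=np.median(L[:,2]);L=L[abs(L[:,2]-z0)<.006];print(z0)
A=np.c_[L[:,:2]-L[:,:2].mean(0),np.ones(len(L))];sol=np.linalg.lstsq(A,L[:,2],rcond=None)[0];print('plane slope',sol, len(L))
ell=cv2.minEnclosingCircle(L[:,:2].astype(np.float32));print(ell)
# hires scene side: pot lid top and bottom in scene
for f in('s5','t5'):
    q=load(f);Q=pts(q)
    m=(abs(Q[...,0]-.505)<.06)&(abs(Q[...,1]-.237)<.05)&(Q[...,2]>.08)&(Q[...,2]<.165)
    print(f,m.sum(),Q[m].min(0) if m.any() else'',Q[m].max(0) if m.any() else '')
```

```text
pad fit [0.49951267 0.24911371] r 0.029673966390841126
lid 342 [0.48751703 0.24709647 0.14316079] [0.53302552 0.26514992 0.17984868]
0.16224991301804584
plane slope [-0.00335763  0.06660921  0.16248001] 109
((0.5102412700653076, 0.24951618909835815), 0.022952720522880554)
s5 151 [0.50867046 0.21919315 0.14163426] [0.53877269 0.26732413 0.16493804]
t5 55 [0.48539742 0.21504312 0.14259655] [0.53181848 0.23667711 0.16493419]
```

Run:
```python
from h import *
s=load('w5');P=pts(s);u,v=np.meshgrid(np.arange(560),np.arange(420))
m=(abs(P[...,2]-.2)<.008)&(u>240)&(u<320)&(v>165)&(v<255)
L=P[m];print(len(L),L.min(0),L.max(0));c=L[:,:2].mean(0)
print(cv2.minEnclosingCircle(L[:,:2].astype(np.float32)))
A=np.c_[L[:,:2]-c,np.ones(len(L))];print(np.linalg.lstsq(A,L[:,2],rcond=None)[0])
for f in('s5','t5'):
    q=load(f);Q=pts(q)
    for lo,hi in((.195,.208),(.14,.195)):
        m=(abs(Q[...,0]-.508)<.045)&(abs(Q[...,1]-.237)<.045)&(Q[...,2]>lo)&(Q[...,2]<hi)
        print(f,m.sum(),*( (Q[m].min(0),Q[m].max(0)) if m.any() else ''))
# pad in wrist
g=s['img'].max(-1);pm=((g<60)&(u>235)&(u<305)&(v>140)&(v<195)&(P[...,2]<.03))
W=P[pm];print('pad ext',W.min(0),W.max(0))
```

```text
2570 [0.48449076 0.21411852 0.1920104 ] [0.53657332 0.26540693 0.20232076]
((0.5105424523353577, 0.23928795754909515), 0.026478245854377747)
[ 0.01938078 -0.00681337  0.19965255]
s5 273 [0.4837289  0.21634801 0.1950417 ] [0.53992048 0.26771028 0.2078934 ]
s5 367 [0.48805925 0.2151414  0.14163426] [0.53971381 0.26749778 0.19482944]
t5 335 [0.4850283  0.21176377 0.19510558] [0.53397912 0.26079584 0.2049266 ]
t5 116 [0.48350408 0.21313399 0.14259655] [0.53181848 0.24147023 0.194285  ]
pad ext [0.46236794 0.20635785 0.00548097] [0.54042424 0.27686611 0.01085913]
```

Emit:
{"method": "jog_arm", "body": {
  "motion": [
    [-0.5,0,-1.5,0,255],
    [-0.5,0,-2,0,255],
    [-0.2,0,-2,0,255],
    [0,0,-2,0,255],
    [0,0,-1.8,0,255],
    [0,0,-1,0,255],
    [0,0,-0.4,0,255],
    [0,0,0,0,255]
  ]
}}

```text
t: 9.72
tcp_pos: [0.4994, 0.228, 0.167]
tool_rot: [0.673, 0.74, 0.01, 0.009]
force: [0.2, 0.1, -2.1]
finger_gap: 0.103
```

Run:
```python
from h import *
s=snap('wrist','w6'); t=sense();print(t['tcp_pos'],t['force'],R.from_quat(t['tool_rot']).as_matrix()[:,2])
P=pts(s);u,v=np.meshgrid(np.arange(560),np.arange(420))
z=t['tcp_pos'][2]-.0752
m=(abs(P[...,2]-z)<.008)&(u>230)&(u<330)&(v>150)&(v<260)&(abs(P[...,1]-t['tcp_pos'][1])<.06)
L=P[m];print(len(L),L.min(0),L.max(0));c=L[:,:2].mean(0)
print(cv2.minEnclosingCircle(L[:,:2].astype(np.float32)))
A=np.c_[L[:,:2]-c,np.ones(len(L))];print(np.linalg.lstsq(A,L[:,2],rcond=None)[0])
im=cv2.cvtColor(s['img'],cv2.COLOR_RGB2BGR)[80:300,180:400];cv2.imwrite('pics/w6c.png',cv2.resize(im,None,fx=2.7,fy=2.7))
```

```text
[0.49969726 0.22806308 0.16747725] [-0.4402764   0.03548618 -1.91433937] [ 0.02647949  0.00278574 -0.99964548]
2568 [0.47496536 0.20327986 0.0843227 ] [0.52696155 0.25490951 0.09464907]
((0.501092255115509, 0.22854755818843842), 0.026423580944538116)
[ 0.02581707 -0.00833025  0.09173847]
```

View pics/w6c.png

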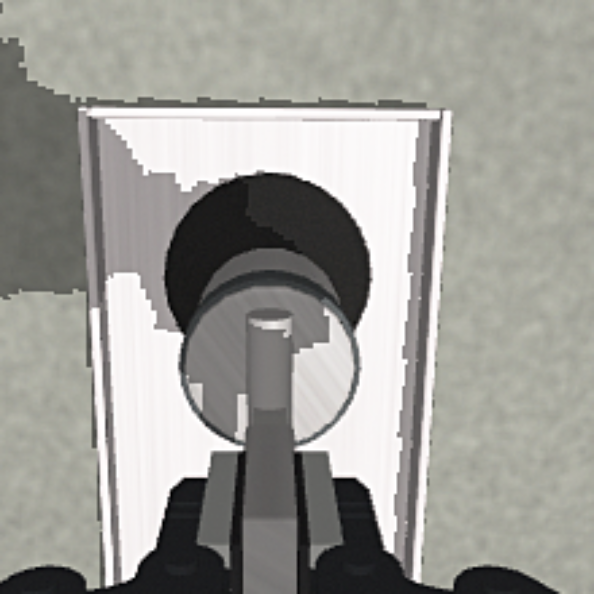

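Run:
```python
from h import *
s=load('w6');P=pts(s);u,v=np.meshgrid(np.arange(560),np.arange(420));g=s['img'].max(-1)
m=((g<60)&(u>235)&(u<325)&(v>135)&(v<200)&(P[...,2]<.02)&(P[...,2]>.0)).astype(np.uint8)
c,_=cv2.findContours(m,cv2.RETR_EXTERNAL,cv2.CHAIN_APPROX_NONE);c=max(c,key=cv2.contourArea)[:,0]
k=c[c[:,1]<180];W=np.array([ray(s,a,b,.008)[:2] for a,b in k])
from scipy.optimize import least_squares
f=least_squares(lambda p:np.hypot(*(W-p[:2]).T)-.04,[.5,.238],loss='soft_l1',f_scale=.001);print(f.x,np.abs(f.fun).max(),len(W))
f=least_squares(lambda p:np.hypot(*(W-p[:2]).T)-p[2],[.5,.238,.04],loss='soft_l1',f_scale=.001);print(f.x)
```

```text
[0.50158603 0.23538549] 0.025578677311230022 142
[0.50136635 0.2379357  0.0380984 ]
```

Emit:
{"method": "jog_arm", "body": {
  "motion": [
    [-0.15,1.0,-0.4,0,255],
    [0,0.15,-0.6,0,255],
    [0,0,-0.4,0,255],
    [0,0,0,0,255]
  ]
}}

```text
t: 10.1
tcp_pos: [0.5008, 0.2407, 0.1555]
tool_rot: [0.673, 0.739, 0.013, 0.011]
force: [0.4, -0.3, -2.6]
finger_gap: 0.11
```

Emit:
{"method": "jog_arm", "body": {
  "motion": [
    [-0.4,-0.3,-0.4,0,255],
    [0,0,-0.4,0,255],
    [0,0,0,0,255]
  ]
}}

```text
t: 10.35
tcp_pos: [0.4968, 0.238, 0.1474]
tool_rot: [0.673, 0.74, 0.014, 0.011]
force: [0.3, -0.1, -2.3]
finger_gap: 0.101
```

Emit:
{"method": "jog_arm", "body": {
  "motion": [
    [0,0,-0.25,0,255],
    [0,0,0,0,255]
  ]
}}

```text
t: 10.52
tcp_pos: [0.4964, 0.2378, 0.1445]
tool_rot: [0.673, 0.74, 0.013, 0.011]
force: [0.2, 0.1, -1.8]
finger_gap: 0.103
```

Emit:
{"method": "jog_arm", "body": {
  "motion": [
    [0,0,-0.2,0,255],
    [0,0,0,0,255]
  ]
}}

```text
t: 10.68
tcp_pos: [0.4975, 0.238, 0.1434]
tool_rot: [0.673, 0.74, 0.014, 0.012]
force: [-0.2, 0.5, -1.5]
finger_gap: 0.101
```

Emit:
{"method": "jog_arm", "body": {
  "motion": [
    [0,0,-0.2,0,255],
    [0,0,0,0,255]
  ]
}}

```text
t: 10.85
tcp_pos: [0.4987, 0.2384, 0.1437]
tool_rot: [0.673, 0.74, 0.016, 0.013]
force: [0.4, 0.0, -3.0]
finger_gap: 0.099
```

Emit:
{"method": "jog_arm", "body": {
  "motion": [
    [-0.15,0,-0.35,0,255]
  ]
}}

```text
t: 10.93
tcp_pos: [0.5002, 0.2391, 0.143]
tool_rot: [0.673, 0.74, 0.019, 0.015]
force: [-1.5, -0.9, 34.5]
finger_gap: 0.099
```

Run:
```python
from h import *
s=snap('wrist','w7'); t=sense();print(t['tcp_pos'],t['force'],R.from_quat(t['tool_rot']).as_matrix()[:,2])
P=pts(s);u,v=np.meshgrid(np.arange(560),np.arange(420))
z=t['tcp_pos'][2]-.0752
m=(abs(P[...,2]-z)<.008)&(u>230)&(u<330)&(v>150)&(v<260)&(abs(P[...,1]-t['tcp_pos'][1])<.04)
L=P[m];print(len(L),L.min(0),L.max(0));c=L[:,:2].mean(0)
print(cv2.minEnclosingCircle(L[:,:2].astype(np.float32)))
A=np.c_[L[:,:2]-c,np.ones(len(L))];print(np.linalg.lstsq(A,L[:,2],rcond=None)[0])
```

```text
[0.49969687 0.2389716  0.14314516] [-1.56464304 -0.76870446 16.28219091] [ 0.04643744  0.00767635 -0.9988917 ]
2566 [0.47652915 0.21447445 0.06003853] [0.52843114 0.26584721 0.07101523]
((0.5024071335792542, 0.23954536020755768), 0.026412826031446457)
[ 0.03481441 -0.0088675   0.0678136 ]
```

Emit:
{"method": "jog_arm", "body": {
  "motion": [
    [0,0,0,0,255],
    [0,0,0,0,220],
    [0,0,0,0,200],
    [0,0,0,0,180],
    [0,0,0,0,120],
    [0,0,0,0,60],
    [0,0,0,0,0],
    [0,0,0,0,0],
    [0,0,0,0,0]
  ]
}}

```text
t: 11.73
tcp_pos: [0.5014, 0.2393, 0.1436]
tool_rot: [0.673, 0.74, 0.02, 0.016]
force: [0.1, 0.2, 0.6]
finger_gap: 0.975
```

Emit:
{"method": "jog_arm", "body": {
  "motion": [
    [0,0,1,0,0],
    [0,0,2,0,0],
    [0,0,3,0,0],
    [0,0,3,0,0],
    [0,0,2,0,0],
    [0,-2,1,0,0],
    [0,-3,0,0,0],
    [0,-2,0,0,0],
    [0,0,0,0,0]
  ]
}}

```text
t: 12.48
tcp_pos: [0.5001, 0.1681, 0.2749]
tool_rot: [0.671, 0.741, 0.021, 0.017]
force: [0.3, 0.2, 0.2]
finger_gap: 1.0
```

Run:
```python
from h import *
s=snap('wrist','w8');snap('scene','s8');q=snap('top','t8'); t=sense();print(t['tcp_pos'],t['force'])
P=pts(s);u,v=np.meshgrid(np.arange(560),np.arange(420))
for n,lo,hi in(('lid',.055,.078),('tab',.165,.18)):
    m=(P[...,2]>lo)&(P[...,2]<hi)&(abs(P[...,0]-.5)<.04)&(abs(P[...,1]-.24)<.04)
    L=P[m];print(n,len(L),L.min(0),L.max(0),cv2.minEnclosingCircle(L[:,:2].astype(np.float32)))
    if n=='lid':
        A=np.c_[L[:,:2]-L[:,:2].mean(0),np.ones(len(L))];print(np.linalg.lstsq(A,L[:,2],rcond=None)[0])
Q=pts(q)
for n,c,r in [('pot',(217,196),5),('jar',(293,167),5),('box',(375,168),5)]:
    m=np.hypot(u-c[0],v-c[1])<r;print(n,np.nanmedian(Q[m],0))
```

```text
[0.49976823 0.17078379 0.2738842 ] [-0.70792866 -0.0534129   0.52153462]
lid 1045 [0.48175563 0.21543284 0.06337846] [0.5335874  0.26632257 0.07789686] ((0.5076691508293152, 0.24138496816158295), 0.026242360472679138)
[-0.00426357 -0.00172687  0.06733676]
tab 366 [0.50182441 0.23060652 0.16821526] [0.51314544 0.25267984 0.17384692] ((0.5077434778213501, 0.24152903258800507), 0.011469073593616486)
pot [0.50264156 0.119905   0.05919531]
jar [ 0.56996998 -0.06747205  0.07504573]
box [ 0.57047379 -0.27792457  0.02974222]
```

View pics/w8.png

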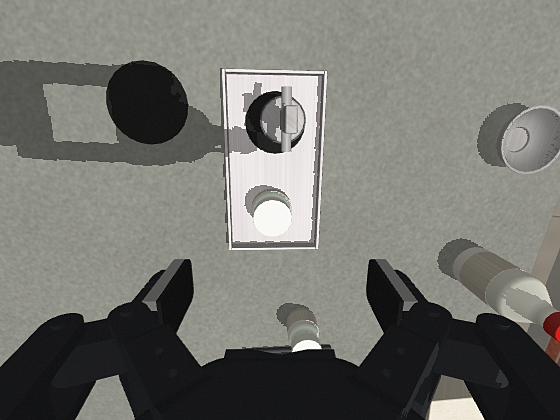

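View pics/s8.png

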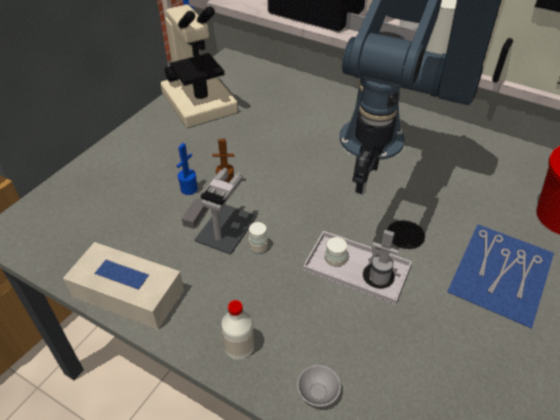

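The canister stands upright on the pad: the wrist view shows it at (285,118) on the pad centred near (275,122). I'll check the offset from this same view before handing in.

Run:
```python
from h import *
from scipy.optimize import least_squares
s=load('w8');P=pts(s);u,v=np.meshgrid(np.arange(560),np.arange(420));g=s['img'].max(-1)
cv2.imwrite('pics/w8c.png',cv2.resize(cv2.cvtColor(s['img'][60:180,210:340],cv2.COLOR_RGB2BGR),None,fx=4.5,fy=4.5))
m=((g<60)&(abs(u-275)<38)&(abs(v-122)<38)&(P[...,2]<.02)).astype(np.uint8)
c,_=cv2.findContours(m,cv2.RETR_EXTERNAL,cv2.CHAIN_APPROX_NONE);c=max(c,key=cv2.contourArea)[:,0]
hull=cv2.convexHull(c)[:,0]
W=np.array([ray(s,a,b,.008)[:2] for a,b in hull])
f=least_squares(lambda p:np.hypot(*(W-p[:2]).T)-p[2],[.5,.238,.04],loss='soft_l1',f_scale=.001);print(f.x,f.fun.round(4))
t=load('tray') if 0 else None
```

```text
[0.50166094 0.23711754 0.039283  ] [ 0.0002 -0.0005 -0.0001 -0.0002 -0.      0.0004  0.0002  0.0001 -0.0002
 -0.0003 -0.0001  0.0002  0.0001 -0.     -0.0001 -0.0001 -0.0001 -0.0003
  0.0002  0.0005  0.0001]
```

View pics/w8c.png

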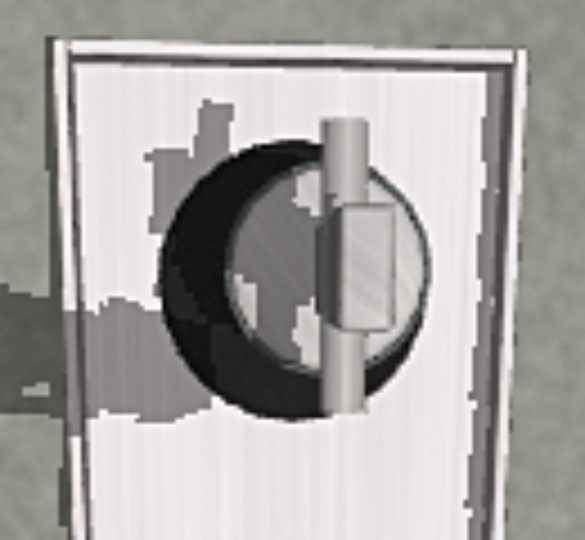

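```bash
python3 -c "
from station import *
print(sense()['qd'].round(3));print(sign_off())"
```

```text
[ 0.019  0.017  0.003 -0.    -0.003 -0.001]
the job is handed in; nothing more can be done
None
```

I took the steel canister off the hook, stood it upright on the smaller pad in the tray, let go and drew clear. I handed the job in at about 12.6 s; it gave no verdict.

**On the hook:** I held the tab at 80 N and pushed the crossbar back until the force climbed steeply, to about 12–13 N. I then lifted the bar out through the throat (about 10 N at most) and drew the canister forward off the hook. The tool readings stayed below the 20 N limit throughout, but I only read them at the end of each move.

**Last checks:**
- **Position:** in the wrist view the canister's centre is 7.4 mm from the pad's centre, against a limit of 15 mm. The top camera's earlier pad position gives about 9 mm, so the two views disagree by about 2 mm.
- **Upright:** the lid's slope is about 0.005 rad, against a limit of 0.06.
- **Bystanders:** the pot, jar and slide box are within 1 mm of where they started.
- **Gripper:** it is fully open, about 7 cm to the side and above the canister, with no contact force.

**Not as clean as planned:**
- **Tilt on the hook:** the tool drifted to nearly 0.1 rad of tilt while working against the keeper. Most of it came out afterwards.
- **Set-down:** it peaked at a measured 34.5 N, against a limit of 80. The canister went down about 0.035 rad off level and shifted a few millimetres when released.

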